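# Check that a brake lever stops short of the handlebar

## Task

Two cart handlebar ends are held in wooden stands on the bench: check the one with the longer hand lever. With the outside of the fingers, press that lever in towards its bar until it comes up firmly against its stop, short of the bar, keep it there for a full second without forcing it, then ease it all the way back out under control, never letting it snap back, and take the hand clear. Press only on the lever's outer face (do not pinch it or touch the bar), and leave the shorter lever and everything else on the bench alone.

Things in the scene. Friction and masses are not known exactly. Their poses are not given: they have to be found in the camera images.
- long_stand: Fixed wooden clamp stand of the LONG-lever handlebar end. Origin: underside of its base, on the bench, below the bar's axis. Base 130 (x) x 100 (y) x 18 mm, block 60 x 50 mm and 153 mm high (bolt heads to 159). In the stand's frame the bar (steel tube, rubber grip 27 mm dia over its outer 125 mm) lies level along y at x=0, z=130 mm, from y=+45 to y=-215 mm; the lever is on the bar's -x side (roughly the robot's side).
- long_pivot (a point): Centre of the long lever's upright hinge pin, at (-40, -42, 130) mm in the stand's frame. Turns with the lever: its -y axis runs along the blade to the tip, its -x axis points out of the blade's outer face (the face to press), z up.
- long_tip (a point): The rounded end of the long lever (15 mm ball), 155 mm from the pivot at the blade's mid-height. Bare aluminium blade, 12.5 mm thick, 22 mm high (z 119 to 141 mm); outer face 6 mm from the line pivot-tip. Axes as at the pivot.
- long_lever (a joint): Lever angle, rad, seen from above anticlockwise positive: 0 = out at rest (blade then points 0.38 rad away from the bar), 0.38 = against its internal stop, blade parallel to the bar with 20 mm clear between blade and grip. Spring return: torque about the pivot about 0.45 N m at 0 rising to 1.0 N m at 0.38 (4 to 8 N at 125 mm from the pivot); the stop itself is rigid. Let go, it flies back at 5 rad/s or more.
- short_stand: Fixed wooden clamp stand of the SHORT-lever handlebar end. Origin: underside of its base, on the bench, below the bar's axis. Base 130 (x) x 100 (y) x 18 mm, block 60 x 50 mm and 153 mm high (bolt heads to 159). In the stand's frame the bar (steel tube, rubber grip 27 mm dia over its outer 125 mm) lies level along y at x=0, z=130 mm, from y=+45 to y=-215 mm; the lever is on the bar's -x side (roughly the robot's side).
- short_pivot (a point): Centre of the short lever's upright hinge pin, at (-40, -42, 130) mm in the stand's frame. Turns with the lever: its -y axis runs along the blade to the tip, its -x axis points out of the blade's outer face (the face to press), z up.
- short_tip (a point): The rounded end of the short lever (15 mm ball), 85 mm from the pivot at the blade's mid-height. Bare aluminium blade, 12.5 mm thick, 22 mm high (z 119 to 141 mm); outer face 6 mm from the line pivot-tip. Axes as at the pivot.
- short_lever (a joint): Lever angle, rad, seen from above anticlockwise positive: 0 = out at rest (blade then points 0.38 rad away from the bar), 0.38 = against its internal stop, blade parallel to the bar with 20 mm clear between blade and grip. Spring return: torque about the pivot about 0.45 N m at 0 rising to 1.0 N m at 0.38 (4 to 8 N at 125 mm from the pivot); the stop itself is rigid. Let go, it flies back at 5 rad/s or more.
- long_bar: The long-levered handlebar's tube, grip and aluminium lever bracket (bracket within 26 to 54 mm from the stand's y=0 on the -y side, reaching 45 mm out in -x, z 109 to 151 mm). Same frame as its stand. Not to be touched.
- tape: Bystander: tape measure, 70 x 34 x 62 high (mm), loose, origin at its underside. Leave alone.
- offcut: Bystander: wood offcut, 45 x 110 x 22 high, lying below the bar of the shorter-levered handlebar (mm), loose, origin at its underside. Leave alone.
- glue: Bystander: glue bottle, 60 dia, 165 high (mm), loose, origin at its underside. Leave alone.
- driver: Bystander: screwdriver lying down, about 200 long and 30 high (mm), loose, origin at its underside. Leave alone.
- wrench: Bystander: wrench lying down, about 180 long and 12 high (mm), loose, origin at its underside. Leave alone.
- wax: Bystander: round tin, 72 dia, 50 high (mm), loose, origin at its underside. Leave alone.
- pencil: Bystander: flat carpenter's pencil, 15 x 150 x 8, lying below the bar of the longer-levered handlebar (mm), loose, origin at its underside. Leave alone.
Things that resemble listed ones, but are neither listed nor needed, are in the scene too. Leave any red or turquoise look-alike of the short_stand alone.

How it is judged:
By the outcome, as a careful person would: the job done as asked, in the order asked, and still so for the second after the job is handed in, with the robot touching nothing.
It also fails if it takes over 45 s, if anything falls off the work surface, if the arm or the gripper's body presses on something with over 40 N, if the wrist force passes 120 N, or if a joint passes its speed limit or range.

## Robot

A 6-joint arm with a two-finger parallel gripper is mounted at the origin on the work surface. World frame = base frame: x ahead of the robot, y to its left, z up, the work surface at z = 0. Lengths are in mm, angles in degrees, forces in N, time in s.
With the tool pointing down it reaches from about 300 to 850 mm from the base axis. Payload 4.2 kg.
Tool frame: the origin (TCP) lies midway between the tips of the shut fingers; the grasp point (between the pads) lies 19 mm behind it (env.grip_depth is the distance from the TCP to the grasp point, in mm); z points along the fingers, y is the line along which they close (so a half turn about z gives the same grasp; the last joint's range is limited). The gripper opens to 91 mm and grips with 3 to 60 N. Pads are 32 mm wide; open, the fingers measure 118 mm over their backs; the gripper's body (76 mm by 178 mm) begins 60 mm behind the grasp point.
Start: joints at [-77.808, 18.312, 89.639, -0, 72.044, -1.146], TCP at [132.656, -559.505, 213.976] pointing down, gripper open.
Joint ranges: [-177.97, 177.97], [-48.28, 115.42], [12.27, 149.76], [-77.06, 257.06], [2.81, 150.46], [-146.56, 146.56]. Speed limits (degrees/s): [147.25, 147.25, 180, 180, 180, 180].

## Interface

Orientations are given as [roll, pitch, yaw] about the fixed x, y, z axes, in that order (R = Rz(yaw) Ry(pitch) Rx(roll)).
In Python, from workcell import env, eyes gives the robot as it stands.
- The arm moves only by the tool send_rows, never from a script. Its argument "motion" is a list of rows, each a list of 7 numbers: the shift along the world's x, y, z normalised to -1 to 1, where 1 is 0.5 m, then the turn, a rotation vector about the world's x, y, z normalised to -1 to 1, where 1 is 60 degrees, then the opening, from -1 (shut) to 1 (fully open). A call has 1 to 20 rows; each row is the pose to reach, as a shift and turn from the pose commanded when the call began; what a row does not reach only later rows make up. A row lasts 1/8 s, in which the tool goes at most 62.5 mm and 10.7 degrees, less where a joint would pass 70% of its speed; a pose out of reach is approached as far as the arm can. A call with a number of a shift or a turn outside -1 to 1 is refused whole. A call with a gripper value outside its range is refused whole. The fingers move at their own pace and stop on an object; "squeeze" is the grip in N (left out, the last holds). Time passes only in rows, so rows that repeat a pose let the fingers close. It gives the time, the measured TCP pose, the force, the opening and the grip force at its end, in the units of the state.
- env.state(): the state, without advancing time (a new reading comes with each control period).
- eyes.grab_frame(name): name is "side" or "top"; returns a dict with "pixels" (480x640x3 uint8, red, green, blue), "depth" (480x640 float32, mm along the optical axis (not along the pixel's ray), 0 where there is no reading), "fx", "fy", "cx", "cy" (pixels), "distortion" ([k1, k2, p1, p2, k3] as OpenCV has them; the pictures are not rectified), "R" (3x3) and "t" (3): a world point X has camera coordinates R X + t. Camera axes: x right, y down, z forward; pixel columns grow to the right and rows downward; lengths in mm; the calibration is good to about 2 mm. A picture is of the moment at which its call begins.
- env.job_done(): hands the job in; it is judged then, once.
The state is a dict: "time_s": time; "qpos": joint angles; "qvel": joint speeds; "effort": joint torques, N m; "ee_pos": TCP position; "ee_rot": TCP orientation; "force": force on the tool from outside, world axes, zero at the start; "torque": the same for the moment, N m; "gripper_width": finger opening in mm; "gripper_force": force on a finger pad.
Only numpy, scipy, OpenCV 4.12 (cv2) and the standard library are available. Lean on these libraries where they do the work, as an engineer would, in place of code of your own. Each camera call takes 0.05 s, during which the arm holds its last target. There are 200 camera calls.

## Working session

There is one attempt and no reset: what is moved stays moved. The work goes in short steps, Python scripts to look and compute and a tool call to move; the robot and the scene stay as the last step left them, time stands still between calls to the robot, and variables do not carry over. Pictures are saved under pics/ and viewed, at most 10 in all, crops included, and the job is handed in when it is done.

Besides the shell and the picture viewer there is one more tool, called after ">>>" as name(argument=value, ...), one argument or row to a line, values as JSON. send_rows: Moves the arm, as the interface text tells. Its arguments: {"type":"object","properties":{"motion":{"type":"array"},"squeeze":{"type":"number"}},"required":["motion"]}

```bash
mkdir -p pics; ls; python3 - <<'E'
from workcell import env, eyes
import cv2,numpy as np
for n in("top","side"):
    f=eyes.grab_frame(n); cv2.imwrite(f"pics/{n}0.png",f["pixels"][:,:,::-1]); np.savez(f"{n}0.npz",**f)
    print(n,f["fx"],f["cx"],f["cy"],f["distortion"],np.round(f["R"],3).tolist(),f["t"])
print(env.state())
E
```

```text
pics
top 570.3204472047852 319.91106929044935 236.3737756817814 [0.02099892 0.         0.         0.         0.        ] [[0.025, -1.0, 0.009], [-0.983, -0.026, -0.181], [0.182, -0.004, -0.983]] [  11.74157776  578.96382157 1321.98198456]
side 594.8161755200183 320.6181891611374 242.24346695259246 [-0.06945339  0.          0.          0.          0.        ] [[0.999, -0.047, -0.008], [-0.03, -0.49, -0.871], [0.037, 0.87, -0.491]] [-559.6721833   142.81744922 1306.96287719]
{'time_s': 0.1, 'qpos': array([-7.78080387e+01,  1.83486472e+01,  8.96990094e+01, -1.27031713e-03,
        7.20426976e+01, -1.14427440e+00]), 'qvel': array([-0.05890742, -0.07823376, -0.13920948,  0.02000491, -0.05624483,
       -0.08969568]), 'effort': array([ 8.87789247e-04, -4.13333237e+01, -2.32508987e+01,  7.29609746e-02,
        4.21805901e-02, -3.81834639e-05]), 'ee_pos': array([ 132.54929123, -559.06103183,  213.20039   ]), 'ee_rot': array([-1.79909640e+02, -5.96799258e-04,  1.33366279e+01]), 'force': array([ 0.30942018,  0.06255083, -0.51940888]), 'torque': array([-0.03515754, -0.03242561, -0.01541047]), 'gripper_force': 0.0, 'gripper_width': 91.07409016650243}
```

View pics/top0.png

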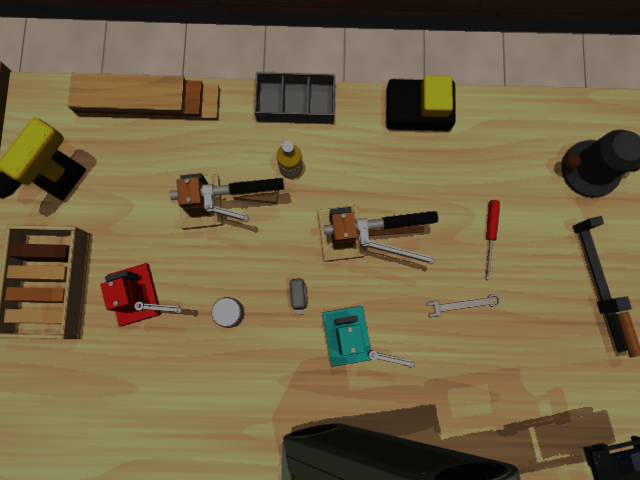

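View pics/side0.png

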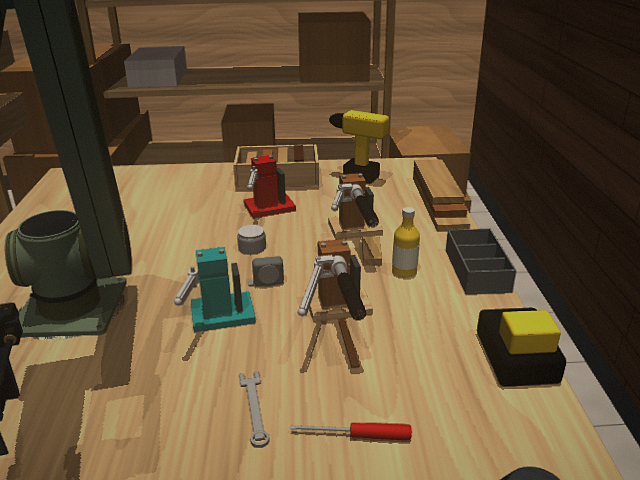

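The long lever is on the middle stand in the top view: pivot about (364,238), tip about (432,262), grip end about (436,217). The other stand's lever, near (208,207) to (246,218), is shorter. I'll enlarge the long one.

```bash
cat > h.py <<'E'
import numpy as np,cv2
def ray(f,u,v):
    K=np.array([[f["fx"],0,f["cx"]],[0,f["fy"],f["cy"]],[0,0,1]])
    p=cv2.undistortPoints(np.array([[[u,v]]],float),K,f["distortion"])[0,0]
    R=f["R"];d=R.T@np.array([*p,1]);return -R.T@f["t"],d
def atz(f,u,v,z):
    o,d=ray(f,u,v);return o+d*(z-o[2])/d[2]
def proj(f,X):
    K=np.array([[f["fx"],0,f["cx"]],[0,f["fy"],f["cy"]],[0,0,1]])
    return cv2.projectPoints(np.array(X,float).reshape(-1,1,3),cv2.Rodrigues(np.array(f["R"]))[0],np.array(f["t"],float),K,f["distortion"])[0][:,0]
E
python3 - <<'E'
import cv2
a=cv2.imread("pics/top0.png")[190:280,310:450]; cv2.imwrite("pics/crop0.png",cv2.resize(a,None,fx=5.6,fy=5.6,interpolation=cv2.INTER_CUBIC))
E
```

```text
(no output)
```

View pics/crop0.png

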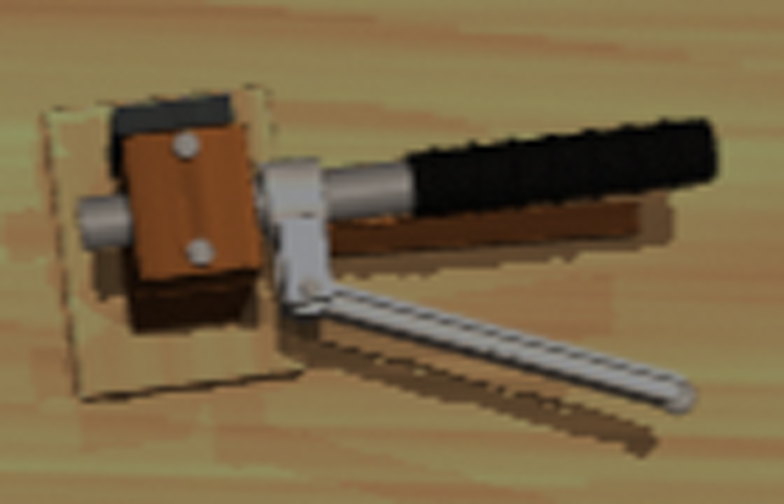

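```bash
cat >> h.py <<'E'
def stand(x,y,yaw):
    c,s=np.cos(yaw),np.sin(yaw);M=np.array([[c,-s,0],[s,c,0],[0,0,1]]);return lambda P:np.asarray(P,float)@M.T+[x,y,0]
def tip(th,r=155,off=0): # stand frame; th lever angle
    a=th-0.38 # blade dir -y rotated by a
    c,s=np.cos(a),np.sin(a); d=np.array([s,-c,0]); n=np.array([-c,-s,0])
    return np.array([-40,-42,130])+d*r+n*off
E
python3 - <<'E'
from h import *
from scipy.optimize import least_squares
f=dict(np.load("top0.npz"))
px=np.array([(42,112),(82,400),(300,373),(268,88),(714,152),(82,223),(310,288),(678,393)])/5.6+[310,190]
P=np.array([(65,50,18),(-65,50,18),(-65,-50,18),(65,-50,18),(0,-215,130),(0,45,130),(-40,-42,145),tip(0)])
r=least_squares(lambda q:(proj(f,stand(*q)(P))-px).ravel(),[600,0,0.])
print(r.x,np.degrees(r.x[2])); print(r.fun.reshape(-1,2).round(1))
S=stand(*r.x)
# depth cross-check along blade
for u,v in [(px[7]-[1,0]),(px[6]+px[7])/2,(714/5.6-3+310,152/5.6+190)]:
    o,d=ray(f,u,v);z=f["depth"][int(round(v)),int(round(u))];Q=o+d*z;print("depth pt",Q.round(1))
for th in (0,.38):
    print(th,"pivot",S(tip(th,0)).round(1),"tip",S(tip(th)).round(1),"press125",S(tip(th,125,6)).round(1))
np.save("pose.npy",r.x)
g=dict(np.load("side0.npz")); print("side proj pivot/tip/barend",proj(g,S([tip(0,0),tip(0),(0,-215,130),(0,45,130)])).round(0).tolist())
# others of interest
for n,(u,v),z in [("turq pivot",(373,356),130),("turq tip",(413,365),130),("glue",(288,147),165),("tape",(297,285),62),("short tip",(247,218),130),("driver far",(493,203),30),("driver tip",(489,278),15),("wrench",(495,300),12)]: print(n,atz(f,u,v,z).round(0))
E
```

```text
[ 5.90693732e+02 -2.70084463e+01  1.26080652e-01] 7.223889262570755
[[ 1.3  1.1]
 [-0.5  1.1]
 [ 1.   1.9]
 [ 0.7  1.5]
 [-0.4 -0.7]
 [-0.5 -2.3]
 [-0.7 -1.6]
 [-0.7 -0.5]]
depth pt [ 515.1 -221.7  137.5]
depth pt [ 533.7 -149.4  142.4]
depth pt [ 614.1 -232.6  138.3]
0 pivot [556.3 -73.7 130. ] tip [ 517.4 -223.7  130. ] press125 [ 519.1 -193.2  130. ]
0.38 pivot [556.3 -73.7 130. ] tip [ 575.8 -227.5  130. ] press125 [ 566.1 -198.5  130. ]
side proj pivot/tip/barend [[320.0, 267.0], [302.0, 311.0], [359.0, 315.0], [331.0, 244.0]]
turq pivot [301. -96. 130.]
turq tip [ 284. -183.  130.]
glue [762. 105. 165.]
tape [459.  78.  62.]
short tip [602. 194. 130.]
driver far [ 678. -401.   30.]
driver tip [ 493. -390.   15.]
wrench [ 440. -404.   12.]
```

```bash
python3 - <<'E'
from h import *
from workcell import env
from scipy.optimize import least_squares
f=dict(np.load("top0.npz"))
px=np.array([(714,152),(82,223),(310,288),(678,393)])/5.6+[310,190]
P=np.array([(0,-215,130),(0,45,130),(-40,-42,145),tip(0)])
r=least_squares(lambda q:(proj(f,stand(*q)(P))-px).ravel(),[600,0,0.])
print(r.x,np.degrees(r.x[2]),r.fun.round(1)); np.save("pose.npy",r.x)
S=stand(*r.x); s=env.state();p=s["ee_pos"]
T=S(tip(0,122,6+13.5+25));T[2]=112
print("pivot",S(tip(0,0)).round(1),"pre",T.round(1),"shift",((T-p)/500).round(3),"yaw needed",90-21.77+np.degrees(r.x[2]), s["ee_rot"])
print("n0",S(tip(0,0,1))-S(tip(0,0)))
E
```

```text
[ 5.86246538e+02 -2.80390069e+01  1.40737657e-01] 8.063673741670158 [-0.1 -0.1 -0.  -0.1 -0.   0.   0.2  0.2]
pivot [552.5 -75.2 130. ] pre [ 480.4 -183.2  112. ] shift [ 0.696  0.752 -0.202] yaw needed 76.29367374167016 [-1.79909640e+02 -5.96799258e-04  1.33366279e+01]
n0 [-0.97151305  0.23698605  0.        ]
```

>>> send_rows(
  motion=[
    [0.03,0.03,0,0,0,0.05,-1],
    [0.1,0.1,0,0,0,0.15,-1],
    [0.17,0.19,0,0,0,0.25,-1],
    [0.24,0.27,0,0,0,0.35,-1],
    [0.31,0.34,0,0,0,0.45,-1],
    [0.38,0.42,0,0,0,0.55,-1],
    [0.45,0.49,0,0,0,0.65,-1],
    [0.52,0.57,0,0,0,0.75,-1],
    [0.59,0.64,0,0,0,0.85,-1],
    [0.64,0.7,0,0,0,0.93,-1],
    [0.68,0.735,0,0,0,0.98,-1],
    [0.695,0.752,0,0,0,1,-1],
    [0.695,0.752,0,0,0,1,-1],
    [0.695,0.752,0,0,0,1,-1],
  ],
)

```text
time_s: 1.85
ee_pos: [479.3, -183.9, 213.9]
ee_rot: [-180.0, 0.0, 73.3]
force: [0.8, -0.1, 0.5]
gripper_width: 0.4
gripper_force: 0.0
```

```bash
python3 - <<'E'
from workcell import env,eyes
import cv2
s=env.state();print({k:s[k] for k in("time_s","ee_pos","ee_rot","force","gripper_width","qpos")})
for n in("top","side"): cv2.imwrite(f"pics/{n}1.png",eyes.grab_frame(n)["pixels"][:,:,::-1])
E
```

```text
{'time_s': 1.85, 'ee_pos': array([ 479.34793525, -183.85978614,  213.91681702]), 'ee_rot': array([-1.79970689e+02,  1.87980209e-02,  7.32972498e+01]), 'force': array([ 0.82578934, -0.12913855,  0.51187193]), 'gripper_width': 0.4213091078033723, 'qpos': array([-2.22543562e+01,  1.27772409e+01,  9.74567974e+01, -2.29584409e-02,
        6.97933177e+01, -5.54366606e+00])}
```

View pics/side1.png

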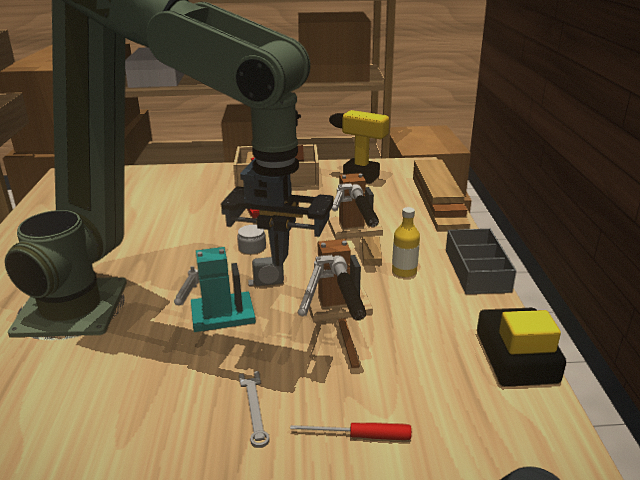

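The hand is closed and above the clear side of the long lever, with its fingertips near (278,265), well left of the lever at (302,311). I'll go down beside the blade.

>>> send_rows(
  motion=[
    [0,0,-0.02,0,0,0.01,-1],
    [0,0,-0.06,0,0,0.03,-1],
    [0,0,-0.1,0,0,0.05,-1],
    [0,0,-0.14,0,0,0.05,-1],
    [0,0,-0.18,0,0,0.05,-1],
    [0,0,-0.2,0,0,0.05,-1],
    [0,0,-0.204,0,0,0.05,-1],
    [0,0,-0.204,0,0,0.05,-1],
    [0,0,-0.204,0,0,0.05,-1],
  ],
)

```text
time_s: 3.08
ee_pos: [480.6, -183.7, 112.7]
ee_rot: [179.9, 0.0, 76.3]
force: [-0.1, 0.6, -0.0]
gripper_width: 0.8
gripper_force: 0.0
```

```bash
python3 - <<'E'
from workcell import env,eyes
from h import *
s=env.state();print(s["time_s"],s["ee_pos"],s["ee_rot"],s["force"])
f=eyes.grab_frame("top");cv2.imwrite("pics/c2.png",cv2.resize(f["pixels"][180:300,290:450,::-1],None,fx=5,fy=5))
f=eyes.grab_frame("side");cv2.imwrite("pics/c3.png",cv2.resize(f["pixels"][180:340,220:420,::-1],None,fx=3.75,fy=3.75))
E
```

```text
3.075 [ 480.62363185 -183.74016494  112.67622998] [1.79908035e+02 1.36056017e-02 7.63365849e+01] [-0.05190732  0.6282806  -0.0296329 ]
```

View pics/c3.png

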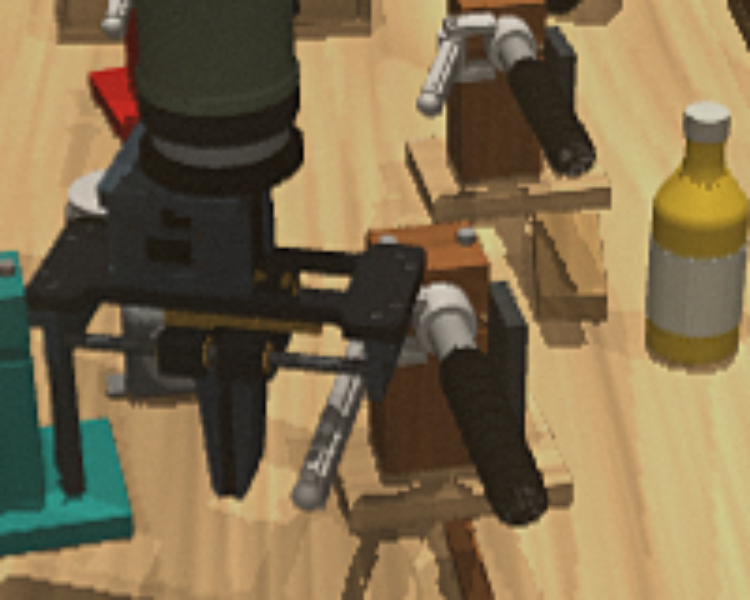

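```bash
python3 - <<'E'
from h import *
g=dict(np.load("side0.npz"))
t=np.array([480.6,-183.7,112.7]);y=np.radians(76.3-90);yy=np.array([np.cos(y),np.sin(y),0]);xx=np.array([-yy[1],yy[0],0])
for z in (191,165): print(z,((proj(g,[t+89*yy+[0,0,z-112.7]+38*xx*k for k in(-1,0,1)])-[220,180])*3.75).round().tolist())
print(((proj(g,[t,t+13.5*yy,t-13.5*yy])-[220,180])*3.75).round().tolist())
E
```

```text
191 [[394.0, 404.0], [409.0, 360.0], [423.0, 319.0]]
165 [[394.0, 451.0], [409.0, 406.0], [423.0, 364.0]]
[[233.0, 475.0], [259.0, 478.0], [207.0, 472.0]]
```

View pics/c2.png

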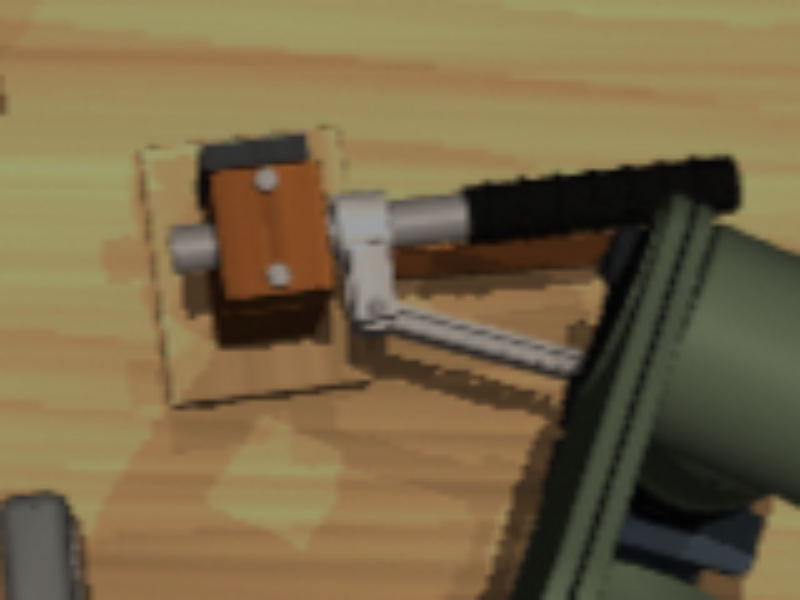

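The side crop has the fingertips at about (235,490), clear of the blade tip at (308,492). The body's underside is at about 191 mm, above everything on the bench. I'll approach along the blade's normal.

>>> send_rows(
  motion=[
    [0.005,-0.001,0,0,0,0,-1],
    [0.012,-0.003,0,0,0,0,-1],
    [0.02,-0.005,0,0,0,0,-1],
    [0.028,-0.007,0,0,0,0,-1],
    [0.034,-0.0085,0,0,0,0,-1],
    [0.039,-0.0095,0,0,0,0,-1],
    [0.039,-0.0095,0,0,0,0,-1],
    [0.039,-0.0095,0,0,0,0,-1],
  ],
)

```text
time_s: 4.18
ee_pos: [499.5, -188.2, 111.9]
ee_rot: [-180.0, -0.0, 76.3]
force: [-0.4, -0.3, 0.9]
gripper_width: 0.5
gripper_force: 0.0
```

>>> send_rows(
  motion=[
    [0.002,-0.0005,0,0,0,0,-1],
    [0.004,-0.001,0,0,0,0,-1],
    [0.006,-0.0015,0,0,0,0,-1],
    [0.006,-0.0015,0,0,0,0,-1],
    [0.006,-0.0015,0,0,0,0,-1],
  ],
)

```text
time_s: 4.8
ee_pos: [502.6, -189.0, 112.0]
ee_rot: [180.0, 0.0, 76.3]
force: [-1.2, -0.7, 0.1]
gripper_width: 0.5
gripper_force: 0.0
```

>>> send_rows(
  motion=[
    [0.002,-0.0005,0,0,0,0,-1],
    [0.004,-0.001,0,0,0,0,-1],
    [0.006,-0.0015,0,0,0,0,-1],
    [0.006,-0.0015,0,0,0,0,-1],
  ],
)

```text
time_s: 5.3
ee_pos: [505.8, -189.8, 111.9]
ee_rot: [180.0, 0.0, 76.3]
force: [0.6, -0.6, 0.4]
gripper_width: 0.1
gripper_force: 0.0
```

>>> send_rows(
  motion=[
    [0.002,-0.0005,0,0,0,0,-1],
    [0.004,-0.001,0,0,0,0,-1],
    [0.004,-0.001,0,0,0,0,-1],
  ],
)

```text
time_s: 5.68
ee_pos: [506.8, -190.1, 111.9]
ee_rot: [-179.9, -0.0, 76.3]
force: [-4.5, 0.5, 2.5]
gripper_width: 0.7
gripper_force: 2.1
```

Contact is at about x = 507 with 4.5 N, which matches the spring preload. Now I'll swing the hand around the pivot to about 0.33 rad, so the finger stays flat on the blade without sliding.

>>> send_rows(
  motion=[
    [0.0058,-0.0022,0,0,0,0.0239,-1],
    [0.0116,-0.0043,0,0,0,0.0477,-1],
    [0.0175,-0.0062,0,0,0,0.0716,-1],
    [0.0234,-0.008,0,0,0,0.0955,-1],
    [0.0294,-0.0096,0,0,0,0.1194,-1],
    [0.0354,-0.0111,0,0,0,0.1432,-1],
    [0.0414,-0.0124,0,0,0,0.1671,-1],
    [0.0475,-0.0136,0,0,0,0.191,-1],
    [0.0536,-0.0146,0,0,0,0.2148,-1],
    [0.0597,-0.0155,0,0,0,0.2387,-1],
    [0.0658,-0.0161,0,0,0,0.2626,-1],
    [0.072,-0.0167,0,0,0,0.2865,-1],
    [0.0757,-0.017,0,0,0,0.3008,-1],
    [0.0794,-0.0172,0,0,0,0.3151,-1],
    [0.0794,-0.0172,0,0,0,0.3151,-1],
  ],
)

```text
time_s: 7.55
ee_pos: [546.1, -198.3, 111.8]
ee_rot: [-179.8, -0.1, 95.3]
force: [-8.1, 1.1, 4.9]
gripper_width: -0.0
gripper_force: 4.0
```

```bash
python3 - <<'E'
from workcell import env,eyes
from h import *
s=env.state();print(s["time_s"],s["ee_pos"],s["ee_rot"],s["force"],s["torque"])
f=eyes.grab_frame("side");cv2.imwrite("pics/c4.png",cv2.resize(f["pixels"][200:330,260:400,::-1],None,fx=4.5,fy=4.5))
E
```

```text
7.55 [ 546.08892918 -198.30784512  111.84202102] [-1.79816968e+02 -9.12716914e-02  9.53080820e+01] [-8.14970306  1.09306427  4.86094615] [0.33158497 1.0754702  0.09778649]
```

View pics/c4.png

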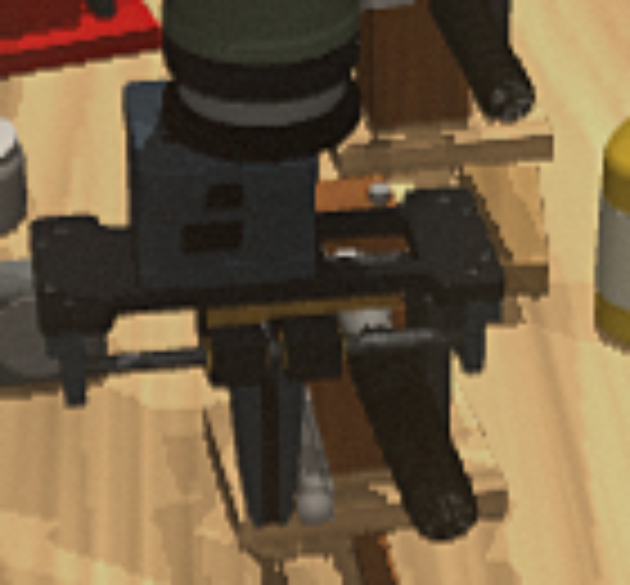

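The lever is following: the blade's ball end is at crop (315,500), between the finger and the grip, still with a gap to the grip. I'll creep on to the stop.

>>> send_rows(
  motion=[
    [0.0025,-0.0001,0,0,0,0.0095,-1],
    [0.0049,-0.0001,0,0,0,0.019,-1],
    [0.0074,-0.0001,0,0,0,0.0286,-1],
    [0.0074,-0.0001,0,0,0,0.0286,-1],
  ],
)

```text
time_s: 8.1
ee_pos: [549.6, -198.4, 111.8]
ee_rot: [-179.8, -0.1, 97.0]
force: [-8.4, 1.5, 5.2]
gripper_width: 0.3
gripper_force: 4.1
```

>>> send_rows(
  motion=[
    [0.0025,0,0,0,0,0.0095,-1],
    [0.0025,0,0,0,0,0.0095,-1],
  ],
)

```text
time_s: 8.35
ee_pos: [550.8, -198.5, 111.8]
ee_rot: [-179.8, -0.1, 97.6]
force: [-7.9, 2.1, 5.0]
gripper_width: 0.6
gripper_force: 4.1
```

>>> send_rows(
  motion=[
    [0.0016,0,0,0,0,0.006,-1],
    [0.0016,0,0,0,0,0.006,-1],
  ],
)

```text
time_s: 8.6
ee_pos: [551.6, -198.5, 111.8]
ee_rot: [-179.8, -0.1, 97.9]
force: [-7.9, 1.3, 4.8]
gripper_width: 0.4
gripper_force: 4.2
```

>>> send_rows(
  motion=[
    [0.0016,0,0,0,0,0.003,-1],
    [0.0016,0,0,0,0,0.003,-1],
  ],
)

```text
time_s: 8.85
ee_pos: [552.3, -198.5, 111.8]
ee_rot: [-179.8, -0.1, 98.1]
force: [-8.4, 3.2, 5.0]
gripper_width: 0.4
gripper_force: 4.3
```

>>> send_rows(
  motion=[
    [0.0012,0,0,0,0,0,-1],
    [0.0012,0,0,0,0,0,-1],
  ],
)

```text
time_s: 9.1
ee_pos: [552.6, -198.4, 111.8]
ee_rot: [-179.8, -0.1, 98.1]
force: [-9.4, 2.1, 5.2]
gripper_width: 0.2
gripper_force: 4.5
```

>>> send_rows(
  motion=[
    [0.0012,0,0,0,0,0,-1],
    [0.0012,0,0,0,0,0,-1],
  ],
)

```text
time_s: 9.35
ee_pos: [552.7, -198.4, 111.8]
ee_rot: [-179.7, -0.1, 98.1]
force: [-11.4, 1.7, 5.4]
gripper_width: 0.2
gripper_force: 5.2
```

The position has stalled and the force is climbing, so the lever is on its stop. I'll press a little more firmly and hold for 1.75 s.

>>> send_rows(
  motion=[
    [0.0014,0,0,0,0,0,-1],
    [0.0014,0,0,0,0,0,-1],
    [0.0014,0,0,0,0,0,-1],
    [0.0014,0,0,0,0,0,-1],
  ],
)

```text
time_s: 9.85
ee_pos: [552.7, -198.4, 111.8]
ee_rot: [-179.6, -0.1, 98.1]
force: [-12.9, 1.8, 7.5]
gripper_width: 0.3
gripper_force: 6.1
```

>>> send_rows(
  motion=[
    [0,0,0,0,0,0,-1],
    [0,0,0,0,0,0,-1],
    [0,0,0,0,0,0,-1],
    [0,0,0,0,0,0,-1],
    [0,0,0,0,0,0,-1],
    [0,0,0,0,0,0,-1],
    [0,0,0,0,0,0,-1],
    [0,0,0,0,0,0,-1],
    [0,0,0,0,0,0,-1],
    [0,0,0,0,0,0,-1],
  ],
)

```text
time_s: 11.1
ee_pos: [552.6, -198.4, 111.8]
ee_rot: [-179.6, -0.1, 98.1]
force: [-12.1, 1.6, 7.9]
gripper_width: 0.5
gripper_force: 6.1
```

```bash
python3 - <<'E'
from workcell import env,eyes
from h import *
s=env.state();print(s["time_s"],s["ee_pos"],s["ee_rot"],s["force"])
f=eyes.grab_frame("side");cv2.imwrite("pics/c5.png",cv2.resize(f["pixels"][200:330,260:400,::-1],None,fx=4.5,fy=4.5))
E
```

```text
11.1 [ 552.63681833 -198.38528283  111.81590444] [-1.79606626e+02 -1.41019817e-01  9.81422225e+01] [-12.09791251   1.60487419   7.93871145]
```

View pics/c5.png

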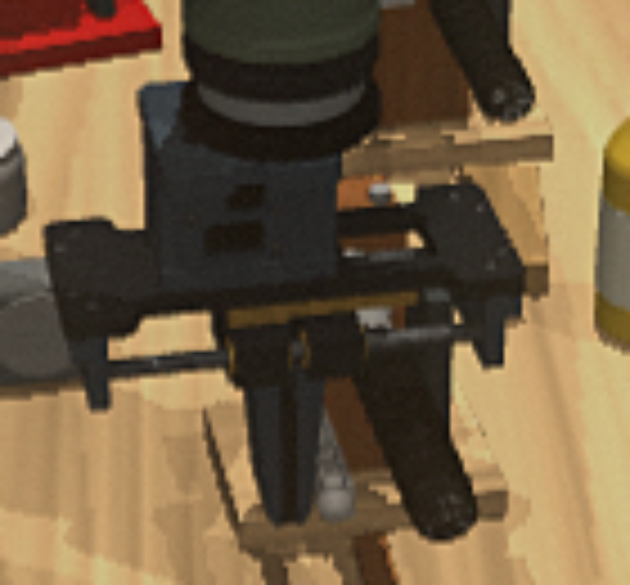

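The blade is parallel to the bar with a clear gap (tip at crop (335,500), grip at (440,510)), and the 12 N held steady for well over a second. Now I'll ease it back along the same arc.

>>> send_rows(
  motion=[
    [-0.003,0,0,0,0,0,-1],
    [-0.006,0,0,0,0,-0.01,-1],
    [-0.0105,0,0,0,0,-0.024,-1],
    [-0.0169,0.0001,0,0,0,-0.0471,-1],
    [-0.0243,0.0006,0,0,0,-0.0757,-1],
    [-0.0305,0.0012,0,0,0,-0.0996,-1],
    [-0.0366,0.0018,0,0,0,-0.1235,-1],
    [-0.0427,0.0027,0,0,0,-0.1474,-1],
    [-0.0488,0.0037,0,0,0,-0.1712,-1],
    [-0.0549,0.0049,0,0,0,-0.1951,-1],
    [-0.0609,0.0062,0,0,0,-0.219,-1],
    [-0.0669,0.0077,0,0,0,-0.2428,-1],
    [-0.0729,0.0093,0,0,0,-0.2667,-1],
    [-0.0788,0.0111,0,0,0,-0.2906,-1],
    [-0.0847,0.013,0,0,0,-0.3145,-1],
    [-0.0905,0.0151,0,0,0,-0.3383,-1],
    [-0.0935,0.0162,0,0,0,-0.3503,-1],
    [-0.0963,0.0173,0,0,0,-0.3622,-1],
    [-0.0963,0.0173,0,0,0,-0.3622,-1],
  ],
)

```text
time_s: 13.52
ee_pos: [507.6, -190.2, 111.9]
ee_rot: [-180.0, 0.0, 76.3]
force: [-4.6, 0.9, 1.1]
gripper_width: 0.3
gripper_force: 2.1
```

>>> send_rows(
  motion=[
    [-0.001,0.0002,0,0,0,0,-1],
    [-0.002,0.0005,0,0,0,0,-1],
    [-0.003,0.0007,0,0,0,0,-1],
    [-0.004,0.001,0,0,0,0,-1],
    [-0.005,0.0012,0,0,0,0,-1],
    [-0.006,0.0015,0,0,0,0,-1],
    [-0.006,0.0015,0,0,0,0,-1],
  ],
)

```text
time_s: 14.4
ee_pos: [505.5, -189.8, 112.3]
ee_rot: [179.9, 0.0, 76.3]
force: [-0.5, 0.8, 0.1]
gripper_width: 0.6
gripper_force: 0.0
```

Released gently, with contact lost close to where it began (506). Now I'll move clear and raise the hand.

>>> send_rows(
  motion=[
    [-0.01,0.002,0,0,0,0,-1],
    [-0.03,0.007,0,0,0,0,-1],
    [-0.06,0.014,0,0,0,0,-1],
    [-0.08,0.02,0.02,0,0,0,-1],
    [-0.08,0.02,0.08,0,0,0,-1],
    [-0.08,0.02,0.15,0,0,0,-1],
    [-0.08,0.02,0.22,0,0,0,-1],
    [-0.1,-0.04,0.25,0,0,0,-1],
    [-0.14,-0.12,0.25,0,0,0,-1],
    [-0.18,-0.2,0.25,0,0,0,-1],
    [-0.22,-0.28,0.25,0,0,0,-1],
    [-0.24,-0.34,0.25,0,0,0,-1],
    [-0.25,-0.36,0.25,0,0,0,-1],
    [-0.25,-0.36,0.25,0,0,0,-1],
    [-0.25,-0.36,0.25,0,0,0,-1],
  ],
)

```text
time_s: 16.27
ee_pos: [380.0, -368.4, 237.1]
ee_rot: [180.0, -0.0, 76.4]
force: [0.1, 0.3, -0.5]
gripper_width: 0.3
gripper_force: 0.0
```

```bash
python3 - <<'E'
from workcell import env,eyes
from h import *
s=env.state();print(s["time_s"],s["ee_pos"],s["force"])
f=eyes.grab_frame("top");cv2.imwrite("pics/top6.png",f["pixels"][:,:,::-1])
E
```

```text
16.275 [ 379.96949484 -368.37898522  237.12884401] [ 0.09275446  0.30631763 -0.45209832]
```

View pics/top6.png

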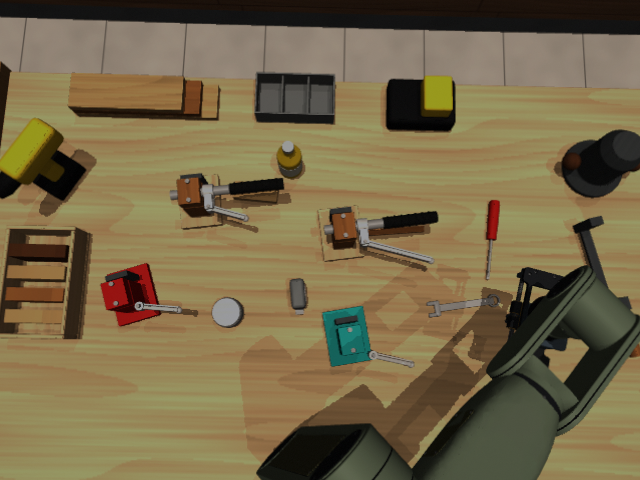

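The long lever is back at rest with its tip at (432,262), everything else is where it was, and the hand is clear.

```bash
python3 -c "
from workcell import env
print(env.job_done())"
```

```text
the job is handed in; nothing more can be done
None
```

I pressed the long lever to its stop and held it there at about 12 N for over a second, then eased it back to rest under control and took the hand clear. Nothing else on the bench moved, and the job was handed in at about 16 s.

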